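# Wedge the rocking topping box steady

## Robot

A 6-joint arm with a two-finger parallel gripper is mounted at the origin on the work surface. World frame = base frame: x ahead of the robot, y to its left, z up, the work surface at z = 0. Lengths are in mm, angles in rad, forces in N, time in s.
With the tool pointing down it reaches from about 275 to 1000 mm from the base axis. Payload 8.4 kg.
Tool frame: the origin (TCP) lies midway between the tips of the shut fingers; the grasp point (between the pads) lies 19 mm behind it; z points along the fingers, y is the line along which they close (so a half turn about z gives the same grasp; the last joint's range is limited). The gripper opens to 85 mm and grips with 20 to 120 N. Pads are 22 mm wide; open, the fingers measure 114 mm over their backs; the gripper's body (76 mm by 85 mm) begins 54 mm behind the grasp point. The pads swing forward as they close: fully open they stand 13 mm farther back than shut.
Start: joints at [-1.197, 0.353, 1.633, -0, 1.155, -0.002], TCP at [229.384, -581.387, 199.981] pointing down, gripper open.
Joint ranges: [-2.63, 2.63], [-0.92, 2.1], [0.06, 2.66], [-1.3, 4.44], [0, 2.69], [-3.02, 3.02]. Speed limits (rad/s): [2.22, 2.22, 2.79, 3.14, 3.14, 3.14].

## Interface

Orientations are given as [roll, pitch, yaw] about the fixed x, y, z axes, in that order (R = Rz(yaw) Ry(pitch) Rx(roll)).
In Python, from rig import monitor, imaging, r gives the robot as it stands.
- The arm moves only by the tool drive_tool, never from a script. Its argument "plan" is a list of rows, each an object of numbers: "x", "y", "z": the shift along the tool's x, y, z in units of 50 mm (1.0 is 50 mm); "ax", "ay", "az": the turn, a rotation vector about the tool's x, y, z in units of 6 degrees (1.0 is 6 degrees); "hand": the finger opening in mm, from 0 to 85.4. In form: [{"x": .., "y": .., "z": .., "ax": .., "ay": .., "az": .., "hand": ..}, ...]. A call has 1 to 8 rows; each row is the pose to reach, as a shift and turn from the pose commanded when the call began, along the tool's axes at that moment; what a row does not reach only later rows make up. A row lasts 1/10 s, in which the tool goes at most 50 mm and 8.59 degrees, less where a joint would pass 70% of its speed; a pose out of reach is approached as far as the arm can. A call with a gripper value outside its range is refused whole. The fingers move at their own pace and stop on an object; "grip_force" is the grip in N (left out, the last holds). Time passes only in rows, so rows that repeat a pose let the fingers close. It gives the time, the measured TCP pose, the force, the opening and the grip force at its end, in the units of the state.
- monitor.sense(): the state, without advancing time (a new reading comes with each control period).
- imaging.grab_frame(name): name is "side" or "top"; returns the picture (400x640x3 uint8, red, green, blue); there is no depth.
- imaging.camera_info(name): a dict with "mtx" (3x3 intrinsics, pixels), "R" (3x3) and "t" (3): a world point X has camera coordinates R X + t. Camera axes: x right, y down, z forward; pixel columns grow to the right and rows downward; lengths in mm; the calibration is good to about 2 mm. A picture is of the moment at which its call begins. camera_info takes no time and is no camera call.
- r.sign_off(): hands the job in; it is judged then, once.
The state is a dict: "clock": time; "qpos": joint angles; "qvel": joint speeds; "joint_efforts": joint torques, N m; "eef_pos": TCP position; "tcp_rot": TCP orientation; "contact_force": force on the tool from outside, world axes, zero at the start; "wrist_torque": the same for the moment, N m; "opening": opening from 0.0 (shut) to 1.0 (fully open); "grasp_force": force on a finger pad.
Only numpy, scipy, OpenCV 4.12 (cv2) and the standard library are available. Lean on these libraries where they do the work, as an engineer would, in place of code of your own. Each camera call takes 0.05 s, during which the arm holds its last target. There are 200 camera calls.

## Task

The stainless topping box rocks because the rubber foot at the corner beside the orange wedge is worn short. Using the fingertips only, push the wedge thin end first under that foot until the box no longer rocks, then press down firmly on the box's top above that foot to feel that it stands steady. Leave the box level where it stands with the wedge snug under the foot; do not grip or pick up the wedge, lift or shove the box, or disturb the other things.

Things in the scene. Friction and masses are not known exactly. Their poses are not given: they have to be found in the camera images.
- topping_box: stainless topping box, 200 (x) x 270 (y) mm, flat rim 80 mm above the worktop, about 3 kg, loose. Three pans, white lids flush with the rim, each with a black knob 18 mm across, 13 mm high. Four domed black rubber feet at x +-75, y +-110 mm keep its flat bottom 15 mm up. Origin on the worktop plane under its centre, z up. It stands level on three sound feet; the one at x -75, y +110 is worn short
- short_foot (a point): lowest point of the worn foot, under its centre; the foot is a rubber dome of 11 mm radius. At the start it hangs 3 to 6.5 mm clear of the worktop (how much is not known beforehand). With no wedge a push of about 2 N on that corner rocks the box down onto it, and it rocks back when let go. The wedge meets little resistance (under 1 N) until it touches the foot; pushing on with 10 N or more only shoves the whole box along or jacks it up
- press_spot (a point): point on the flat bare corner of the rim above the worn foot, 16 mm in from either edge of the box, 80 mm above the worktop when the box is level. A firm press here means some 5 to 10 N
- wedge: orange hard plastic levelling wedge lying flat and loose on the worktop beside the worn foot, 50 g, 120 long (x) x 42 wide (y) mm; 2 mm thick at the thin end (x +60), rising evenly to 14 mm at the blunt thick end (x -60). Origin at the centre of its underside, z up. The thin end starts 45 to 95 mm from the foot, roughly facing it
- wedge_face (a point): centre of the wedge's sloping top face, 8 mm above its underside; its z is square to that face (tilted 0.1 rad), its x points down the slope towards the thin end
- bento_tin: oval aluminium bento tin with lid, 170 x 101 x 51 mm, origin at the centre of its underside; leave it alone
- silicone_cup: pink hard silicone cup, 68 mm across the rim, 38 mm high, origin at the centre of its underside; leave it alone
- cutlery_case: open white case 195 x 58 x 14 mm with a yellow plastic fork and spoon, origin at the centre of its underside; leave it alone
- spice_jar: amber glass spice jar with a black knob grinder top, 48 mm across, 120 mm high, origin at the centre of its underside; leave it alone
Things that resemble listed ones, but are neither listed nor needed, are in the scene too. There is more than one size of the wedge; the job needs the smallest.

How it is judged (in metres and radians):
On the way, in this order (a step that is already met when the one before it is completed fails the run):
1. the thin end of the wedge is pushed in under the worn foot (x of short_foot in the frame of wedge between -0.04 and 0.056 m and y of short_foot in the frame of wedge between -0.017 and 0.017 m), for 0.1 s.
2. the fingertips press down on the corner above the worn foot with more than 3 N, the wedge takes the load, and the box stays level within 0.01 rad (0.6 degrees) for 0.3 s (all of step 1 and contact force between the fingers and topping_box above 3 N and contact force between topping_box and wedge above 2.5 N and horizontal distance between the grasp point and press_spot below 0.05 m and angle between topping_box's own z axis and vertical below 0.01 rad), for 0.3 s.
At the end, for the whole second after the job is handed in: the worn foot stands over the wedge, no more than 17 mm off its centre line and at least 4 mm in from the thin end, with less than 1 mm between foot and sloping face; the box is level within 0.008 rad (0.5 degrees) and within 12 mm of where it stood; the wedge lies flat; all at rest (all of step 1 and z of short_foot in the frame of wedge_face below 0.001 m and angle between topping_box's own z axis and vertical below 0.008 rad and angle between wedge's own z axis and vertical below 0.03 rad and distance of topping_box from where it was at the start of the episode below 0.012 m and linear speed of each of topping_box, wedge below 0.01 m/s); the robot touches nothing.
It fails at once if the wedge is picked up or turned over (height (world z) of wedge above 0.007 m or angle between wedge's own z axis and vertical above 0.25 rad).
It fails at once if the wedge is gripped between the fingers instead of pushed (contact force between the fingers and wedge above 1 N and x of the grasp point in the frame of wedge between -0.042 and 0.05 m and y of the grasp point in the frame of wedge between -0.006 and 0.006 m and z of the grasp point in the frame of wedge_face below 0.0125 m).
It fails at once if the box is lifted, or tipped further than it rocks (height (world z) of topping_box above 0.015 m or angle between topping_box's own z axis and vertical above 0.075 rad).
It fails at once if the box is shoved more than 15 mm along the worktop (distance of topping_box from where it was at the start of the episode above 0.015 m).
It fails at once if a bystander is moved more than 15 mm or knocked over (distance of any of bento_tin, silicone_cup, cutlery_case, spice_jar from where it was at the start of the episode above 0.015 m or angle between any of bento_tin, silicone_cup, cutlery_case, spice_jar's own z axis and vertical above 0.3 rad).
It also fails if it takes over 51 s, if anything falls off the work surface, if the arm or the gripper's body presses on something with over 40 N, if the wrist force passes 120 N, or if a joint passes its speed limit or range.

## Working session

There is one attempt and no reset: what is moved stays moved. The work goes in short steps, Python scripts to look and compute and a tool call to move; the robot and the scene stay as the last step left them, time stands still between calls to the robot, and variables do not carry over. Pictures are saved under pics/ and viewed, at most 10 in all, crops included, and the job is handed in when it is done.

Besides the shell and the picture viewer there is one more tool, called after "Call:" by a JSON object that holds its "name" and its "arguments", one argument or row to a line. drive_tool: Moves the arm, as the interface text tells. Its arguments: {"type":"object","properties":{"plan":{"type":"array","items":{"type":"object","properties":{"x":{"type":"number"},"y":{"type":"number"},"z":{"type":"number"},"ax":{"type":"number"},"ay":{"type":"number"},"az":{"type":"number"},"hand":{"type":"number"}}}},"grip_force":{"type":"number"}},"required":["plan"]}

```bash
mkdir -p pics; python3 - <<'E'
from rig import monitor, imaging, r
import cv2
for n in("top","side"):
    cv2.imwrite(f"pics/{n}0.png",imaging.grab_frame(n)[:,:,::-1]); print(imaging.camera_info(n))
print(monitor.sense())
E
```

```text
{'mtx': array([[396.11625274,   0.        , 315.21269529],
       [  0.        , 396.11625274, 201.35828791],
       [  0.        ,   0.        ,   1.        ]]), 'R': array([[ 1.56276729e-03, -9.99941977e-01, -1.06583315e-02],
       [-9.97712278e-01, -8.38757508e-04, -6.75981299e-02],
       [ 6.75852679e-02,  1.07395883e-02, -9.97655699e-01]]), 't': array([-24.06153719, 550.02734133, 855.36080142])}
{'mtx': array([[417.8618159 ,   0.        , 322.51861482],
       [  0.        , 417.8618159 , 202.4173413 ],
       [  0.        ,   0.        ,   1.        ]]), 'R': array([[ 0.99848968, -0.05399394, -0.01014992],
       [-0.04254203, -0.64296024, -0.76471714],
       [ 0.0347641 ,  0.76399397, -0.64428617]]), 't': array([-545.40275167,   72.04987465, 1075.20433418])}
{'clock': 0.1, 'qpos': array([-1.19739694e+00,  3.53573056e-01,  1.63402029e+00,  2.34431628e-05,
        1.15521124e+00, -2.38172753e-03]), 'qvel': array([ 0.00105956, -0.00255357, -0.00113532, -0.0015809 ,  0.00086825,
       -0.00030297]), 'joint_efforts': array([-3.96745054e-04, -6.06357551e+01, -3.42819858e+01,  6.57558104e-06,
        3.82112587e-03, -1.19716514e-06]), 'eef_pos': array([ 229.23017903, -580.96651127,  199.35731356]), 'tcp_rot': array([-3.14038077e+00, -2.43226501e-05,  3.75771627e-01]), 'contact_force': array([ 0.89892953,  0.20392243, -0.02866585]), 'wrist_torque': array([-0.00752877,  0.00381099,  0.04701583]), 'grasp_force': 0.0, 'opening': 1.0001927522041778}
```

View pics/top0.png

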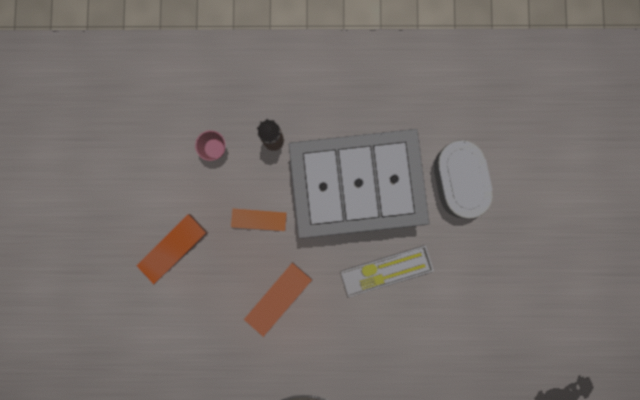

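View pics/side0.png

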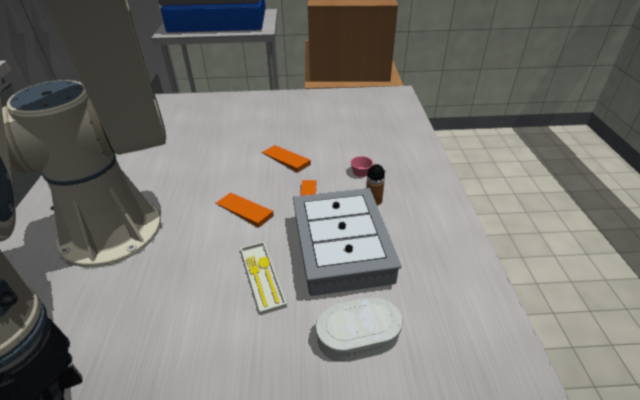

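The top view shows the smallest wedge at about (260,219), thin end towards the box. The worn corner is the box's lower-left one, near (298,237). The jar is at (270,135), the cutlery case at (386,270), and the larger decoy wedges at (172,249) and (279,299).

```bash
cat > h.py <<'E'
import numpy as np, cv2
from rig import monitor, imaging, r
def ray(n,px,z):
    c=imaging.camera_info(n);R,t=c["R"],c["t"]
    o=-R.T@t; out=[]
    for p in np.reshape(px,(-1,2)):
        d=R.T@np.linalg.solve(c["mtx"],[p[0],p[1],1]); out.append((o+d*(z-o[2])/d[2])[:2])
    return np.array(out)
def proj(n,X):
    c=imaging.camera_info(n); p=c["mtx"]@(c["R"]@np.array(X,float)+c["t"]); return p[:2]/p[2]
def wedge(im):
    h=cv2.cvtColor(im,cv2.COLOR_RGB2HSV); m=cv2.inRange(h,(3,130,80),(20,255,255))
    cs=[c for c in cv2.findContours(m,cv2.RETR_EXTERNAL,cv2.CHAIN_APPROX_NONE)[0]]
    return [(cv2.contourArea(c),cv2.minAreaRect(c),c) for c in cs if cv2.contourArea(c)>60]
E
python3 - <<'E'
from h import *
np.set_printoptions(precision=1,suppress=True)
im=imaging.grab_frame("top")
for a,rc,c in wedge(im):
    b=cv2.boxPoints(rc); print(a,rc); print(b, ray("top",b,6).tolist())
# box: knobs at z~88 (knob mid), white lids
h=cv2.cvtColor(im,cv2.COLOR_RGB2HSV)
m=cv2.inRange(h,(0,0,125),(180,60,255)); m[:, :295]=0; m[:,425:]=0; m[:130]=0; m[240:]=0
m[:]=cv2.morphologyEx(m,cv2.MORPH_OPEN,np.ones((3,3)))
cs=[c for c in cv2.findContours(m,cv2.RETR_EXTERNAL,cv2.CHAIN_APPROX_NONE)[0] if cv2.contourArea(c)>500]
for c in cs: 
    rc=cv2.minAreaRect(c); print("lid",rc,ray("top",[rc[0]],80), [list(x) for x in ray("top",cv2.boxPoints(rc),80)])
big=cv2.resize(im[110:310,190:450],None,fx=3,fy=3,interpolation=cv2.INTER_CUBIC)
cv2.imwrite("pics/c.png",big[:,:,::-1])
for q in [(415,130),(290,143),(299,238),(427,224)]: print(q,ray("top",q,80))
E
```

```text
1658.5 ((277.3810119628906, 299.137451171875), (24.081066131591797, 72.85394287109375), 40.87240982055664)
[[244.4 318.8]
 [292.1 263.7]
 [310.3 279.5]
 [262.6 334.6]] [[292.07442861494707, 131.87469869892473], [412.4020999462225, 27.694320784063827], [377.9914457969958, -12.736277561130212], [258.31334708299823, 91.44115380980642]]
1779.0 ((171.00001525878906, 249.00003051757812), (25.455841064453125, 73.53910064697266), 45.0)
[[136. 266.]
 [188. 214.]
 [206. 232.]
 [154. 284.]] [[406.4880725123597, 375.06112830161436], [522.2736974829032, 261.7211436185734], [482.1322915155594, 220.45752062636336], [367.0532117956482, 333.70359276324245]]
801.5 ((258.6094055175781, 219.22366333007812), (52.20856475830078, 17.02329444885254), 4.899092674255371)
[[231.9 225.5]
 [233.3 208.5]
 [285.3 213. ]
 [283.9 229.9]] [[496.7590304999402, 162.79208084712553], [534.6836001283533, 160.12818492680032], [524.8285241347137, 43.45046143022018], [487.01384558185293, 46.44120325194901]]
lid ((322.6987609863281, 186.72840881347656), (69.46043395996094, 30.23495864868164), 83.79655456542969) [[576.  -39.4]
[... 439 characters left out ...]
27303475)], [np.float64(659.475821981041), np.float64(-135.19139859773503)], [np.float64(516.3578501229413), np.float64(-150.39898810661023)], [np.float64(509.19946373884994), np.float64(-89.0383047916599)]]
lid ((393.4211730957031, 179.00946044921875), (69.699951171875, 30.382028579711914), 83.1572265625) [[ 592.  -184.6]] [[np.float64(660.2042103895499), np.float64(-145.76385425356398)], [np.float64(667.7306230700101), np.float64(-208.0590002104417)], [np.float64(524.689081634681), np.float64(-223.02406769340038)], [np.float64(517.2253787705636), np.float64(-161.48003083285022)]]
(415, 130) [[ 694.1 -230.4]]
(290, 143) [[667.1  28.4]]
(299, 238) [[471.    8.9]]
(427, 224) [[ 499.9 -251.8]]
```

View pics/c.png

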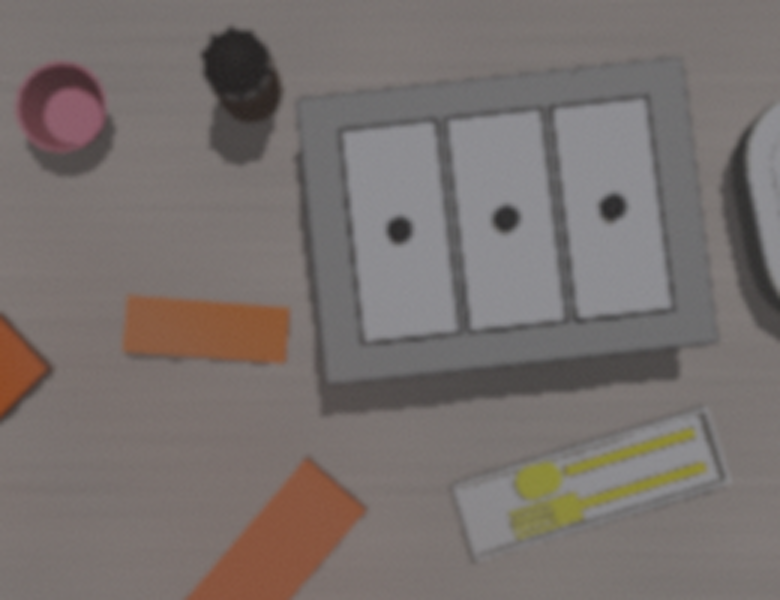

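```bash
cat >> h.py <<'E'
from scipy.spatial.transform import Rotation as Ro
def plan(p,rpy):
    s=monitor.sense(); A=Ro.from_euler("xyz",s["tcp_rot"]); B=Ro.from_euler("xyz",rpy)
    print("shift",np.round(A.inv().apply(np.array(p)-s["eef_pos"])/50,3),"turn",np.round(np.degrees((A.inv()*B).as_rotvec())/6,3), "at",s["eef_pos"].round(1),s["tcp_rot"].round(3),s["contact_force"].round(2))
E
python3 - <<'E'
from h import *
np.set_printoptions(precision=1,suppress=True)
th=ray("top",[(286.7,212.7),(285.3,230.7)],2); tk=ray("top",[(232.3,209),(231.3,227.3)],14)
a,b=th.mean(0),tk.mean(0); d=a-b
print(th,tk,a,b,np.linalg.norm(d),np.degrees(np.arctan2(d[1],d[0])))
c=ray("top",[(289.3,142.7),(417.7,129),(429,224),(299.3,237.7)],80);print(c,c.mean(0))
C=c.mean(0)
x=(c[0]+c[1]-c[2]-c[3]);yaw=np.arctan2(x[1],x[0]);y=(c[0]+c[3]-c[1]-c[2]);print(yaw,np.arctan2(-y[0],y[1]))
u=np.array([np.cos(yaw),np.sin(yaw)]);v=np.array([-u[1],u[0]])
F=C-75*u+110*v;print("foot",F,"press",C-84*u+119*v,"foot in wedge axis off",np.cross(d/np.linalg.norm(d),F-a),"dist",(F-a)@d/np.linalg.norm(d))
plan([b[0],b[1]+50,150],[3.1416,0,1.52])
E
```

```text
[[525.6  40.8]
 [485.3  43.6]] [[533.2 160.7]
 [492.7 162.2]] [505.4  42.2] [512.9 161.4] 119.48305492450152 -93.59721803408658
[[ 667.7   29.8]
 [ 696.2 -236. ]
 [ 499.9 -255.8]
 [ 471.6    8.3]] [ 583.8 -113.4]
0.10511960902561487 0.10673450464174788
foot [497.7 -11.9] press [487.8  -3.9] foot in wedge axis off -4.3136817579399285 dist 54.48852835009147
shift [ 11.1 -12.7   1. ] turn [ -0.   -0.  -10.9] at [ 229.2 -581.   199.4] [-3.1  0.   0.4] [-0.3  0.1  0.7]<stdin>:10: DeprecationWarning: Arrays of 2-dimensional vectors are deprecated. Use arrays of 3-dimensional vectors instead. (deprecated in NumPy 2.0)
```

```bash
python3 - <<'E'
from h import *
plan([515.5,191.3,150],[3.1416,0,1.4835])
E
```

```text
shift [ 10.995 -12.266   1.002] turn [-9.0000e-03 -6.0000e-03 -1.0578e+01] at [ 229.2 -581.   199.4] [-3.141  0.     0.376] [-0.27  0.07  0.68]
```

Call:
{"name": "drive_tool", "arguments": {
  "plan": [
    {"x": 5.5,"y": -6.15,"z": 0,"az": -10.58,"hand": 10},
    {"x": 5.5,"y": -6.15,"z": 0,"az": -10.58,"hand": 10},
    {"x": 5.5,"y": -6.15,"z": 0,"az": -10.58,"hand": 10},
    {"x": 5.5,"y": -6.15,"z": 0,"az": -10.58,"hand": 10},
    {"x": 5.5,"y": -6.15,"z": 0,"az": -10.58,"hand": 10},
    {"x": 5.5,"y": -6.15,"z": 0,"az": -10.58,"hand": 10},
    {"x": 5.5,"y": -6.15,"z": 0,"az": -10.58,"hand": 10},
    {"x": 5.5,"y": -6.15,"z": 0,"az": -10.58,"hand": 10}
  ]
}}

```text
invalid input
```

```bash
python3 - <<'E'
from h import *
plan([515.5,191.3,150],[3.1416,0,1.4835])
E
```

```text
shift [ 10.995 -12.266   1.002] turn [-9.0000e-03 -6.0000e-03 -1.0578e+01] at [ 229.2 -581.   199.4] [-3.141  0.     0.376] [-0.27  0.07  0.68]
```

Call:
{"name": "drive_tool", "arguments": {
  "plan": [
    {"x": 0.6,"y": -0.7,"z": 0,"ax": 0,"ay": 0,"az": -1.3,"hand": 10},
    {"x": 1.2,"y": -1.4,"z": 0,"ax": 0,"ay": 0,"az": -2.6,"hand": 10},
    {"x": 1.8,"y": -2.1,"z": 0,"ax": 0,"ay": 0,"az": -3.9,"hand": 10},
    {"x": 2.4,"y": -2.8,"z": 0,"ax": 0,"ay": 0,"az": -5.2,"hand": 10},
    {"x": 3.0,"y": -3.5,"z": 0,"ax": 0,"ay": 0,"az": -6.5,"hand": 10},
    {"x": 3.6,"y": -4.2,"z": 0,"ax": 0,"ay": 0,"az": -7.8,"hand": 10},
    {"x": 4.2,"y": -4.9,"z": 0,"ax": 0,"ay": 0,"az": -9.1,"hand": 10},
    {"x": 4.8,"y": -5.6,"z": 0,"ax": 0,"ay": 0,"az": -10.5,"hand": 10}
  ]
}}

```text
clock: 0.95
eef_pos: [350.0, -231.1, 200.0]
tcp_rot: [3.141, 0.0, 1.481]
contact_force: [0.9, 0.3, 0.8]
opening: 0.115
grasp_force: 0.0
```

```bash
python3 - <<'E'
from h import *
plan([515.5,191.3,150],[3.1416,0,1.4835])
E
```

```text
shift [8.712 2.536 1.   ] turn [ 0.002  0.    -0.028] at [ 350.  -231.1  200. ] [3.141 0.    1.481] [0.87 0.27 0.78]
```

Call:
{"name": "drive_tool", "arguments": {
  "plan": [
    {"x": 0.9,"y": 0.25,"z": 0,"ax": 0,"ay": 0,"az": 0,"hand": 10},
    {"x": 1.8,"y": 0.5,"z": 0,"ax": 0,"ay": 0,"az": 0,"hand": 10},
    {"x": 2.7,"y": 0.75,"z": 0,"ax": 0,"ay": 0,"az": 0,"hand": 10},
    {"x": 3.6,"y": 1.0,"z": 0,"ax": 0,"ay": 0,"az": 0,"hand": 10},
    {"x": 4.5,"y": 1.3,"z": 0,"ax": 0,"ay": 0,"az": 0,"hand": 10},
    {"x": 5.4,"y": 1.6,"z": 0,"ax": 0,"ay": 0,"az": 0,"hand": 10},
    {"x": 6.3,"y": 1.8,"z": 0,"ax": 0,"ay": 0,"az": 0,"hand": 10},
    {"x": 7.2,"y": 2.1,"z": 0,"ax": 0,"ay": 0,"az": 0,"hand": 10}
  ]
}}

```text
clock: 1.75
eef_pos: [488.5, 117.5, 199.9]
tcp_rot: [-3.141, 0.0, 1.476]
contact_force: [-0.1, -0.2, -0.1]
opening: 0.117
grasp_force: 0.0
```

Call:
{"name": "drive_tool", "arguments": {
  "plan": [
    {"x": 0.75,"y": 0.22,"z": 0,"ax": 0,"ay": 0,"az": 0,"hand": 10},
    {"x": 1.51,"y": 0.44,"z": 0,"ax": 0,"ay": 0,"az": 0,"hand": 10},
    {"x": 1.51,"y": 0.44,"z": 0.9,"ax": 0,"ay": 0,"az": 0,"hand": 10},
    {"x": 1.51,"y": 0.44,"z": 1.8,"ax": 0,"ay": 0,"az": 0,"hand": 10},
    {"x": 1.51,"y": 0.44,"z": 2.5,"ax": 0,"ay": 0,"az": 0,"hand": 10},
    {"x": 1.51,"y": 0.44,"z": 2.5,"ax": 0,"ay": 0,"az": 0,"hand": 10}
  ]
}}

```text
clock: 2.35
eef_pos: [514.0, 187.3, 70.6]
tcp_rot: [-3.134, 0.004, 1.476]
contact_force: [-0.6, 0.3, -0.2]
opening: 0.117
grasp_force: 0.0
```

```bash
python3 - <<'E'
from h import *
plan([515.5,191.3,6],[3.1416,0,1.4835])
s=imaging.grab_frame("side"); t=imaging.grab_frame("top")
o=np.vstack([cv2.resize(t[160:260,180:380],None,fx=3,fy=3),cv2.resize(s[120:220,230:430],None,fx=3,fy=3)])
cv2.imwrite("pics/d.png",o[:,:,::-1])
E
```

```text
shift [0.086 0.033 1.291] turn [-0.076  0.036 -0.075] at [514.  187.3  70.6] [-3.134  0.004  1.476] [-0.56  0.27 -0.22]
```

View pics/d.png

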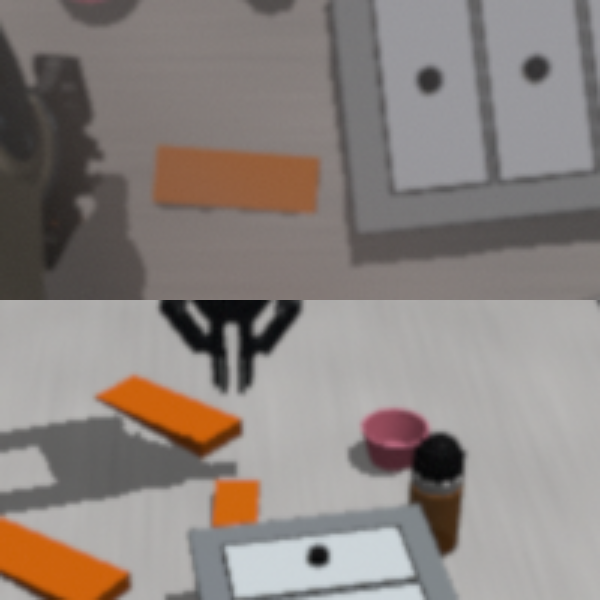

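The fingers hang behind the thick end, in line with the wedge (top view, at (155-320,150-210) in the crop), and nothing has been disturbed. I'll lower them and push.

Call:
{"name": "drive_tool", "arguments": {
  "plan": [
    {"x": 0.08,"y": 0.03,"z": 0.6,"ax": 0,"ay": 0,"az": -0.07,"hand": 10},
    {"x": 0.08,"y": 0.03,"z": 1.1,"ax": 0,"ay": 0,"az": -0.07,"hand": 10},
    {"x": 0.08,"y": 0.03,"z": 1.22,"ax": 0,"ay": 0,"az": -0.07,"hand": 10},
    {"x": 0.08,"y": 0.03,"z": 1.22,"ax": 0,"ay": 0,"az": -0.07,"hand": 10},
    {"x": 0.08,"y": 0.03,"z": 1.22,"ax": 0,"ay": 0,"az": -0.07,"hand": 10}
  ]
}}

```text
clock: 2.95
eef_pos: [521.0, 192.8, 15.9]
tcp_rot: [3.139, -0.001, 1.483]
contact_force: [-0.5, 0.0, -0.4]
opening: 0.118
grasp_force: 0.0
```

```bash
python3 - <<'E'
from h import *
plan([515,187,6],[3.1416,0,1.4835])
E
```

```text
shift [-0.127 -0.111  0.197] turn [ 0.022 -0.011 -0.009] at [521.  192.8  15.9] [ 3.139e+00 -1.000e-03  1.483e+00] [-0.46  0.05 -0.45]
```

Call:
{"name": "drive_tool", "arguments": {
  "plan": [
    {"x": -0.1,"y": -0.11,"z": 0.19,"ax": 0,"ay": 0,"az": 0,"hand": 10},
    {"x": -0.1,"y": -0.11,"z": 0.19,"ax": 0,"ay": 0,"az": 0,"hand": 10},
    {"x": -0.1,"y": -0.11,"z": 0.19,"ax": 0,"ay": 0,"az": 0,"hand": 10},
    {"x": -0.1,"y": -0.11,"z": 0.19,"ax": 0,"ay": 0,"az": 0,"hand": 10}
  ]
}}

```text
clock: 3.35
eef_pos: [514.0, 188.0, 4.8]
tcp_rot: [3.141, -0.0, 1.483]
contact_force: [0.5, 0.0, 0.0]
opening: 0.12
grasp_force: 0.0
```

Call:
{"name": "drive_tool", "arguments": {
  "plan": [
    {"x": -0.16,"y": 0,"z": 0,"ax": 0,"ay": 0,"az": 0,"hand": 10},
    {"x": -0.32,"y": 0,"z": 0,"ax": 0,"ay": 0,"az": 0,"hand": 10},
    {"x": -0.48,"y": 0,"z": 0,"ax": 0,"ay": 0,"az": 0,"hand": 10},
    {"x": -0.64,"y": 0,"z": 0,"ax": 0,"ay": 0,"az": 0,"hand": 10},
    {"x": -0.8,"y": 0,"z": 0,"ax": 0,"ay": 0,"az": 0,"hand": 10},
    {"x": -0.96,"y": 0,"z": 0,"ax": 0,"ay": 0,"az": 0,"hand": 10},
    {"x": -1.12,"y": 0,"z": 0,"ax": 0,"ay": 0,"az": 0,"hand": 10},
    {"x": -1.2,"y": 0,"z": 0,"ax": 0,"ay": 0,"az": 0,"hand": 10}
  ]
}}

```text
clock: 4.15
eef_pos: [508.3, 127.3, 4.5]
tcp_rot: [-3.141, 0.0, 1.482]
contact_force: [0.1, -0.5, 1.2]
opening: 0.119
grasp_force: 0.0
```

```bash
python3 - <<'E'
from h import *
t=imaging.grab_frame("top")
plan([500,-12,6],[3.1416,0,1.4835])
cv2.imwrite("pics/e.png",cv2.resize(t[150:270,200:340],None,fx=4,fy=4)[:,:,::-1])
E
```

```text
shift [-2.785  0.082 -0.03 ] turn [-0.002  0.002 -0.013] at [508.3 127.1   4.5] [-3.141  0.     1.482] [-0.73 -0.18  0.14]
```

View pics/e.png

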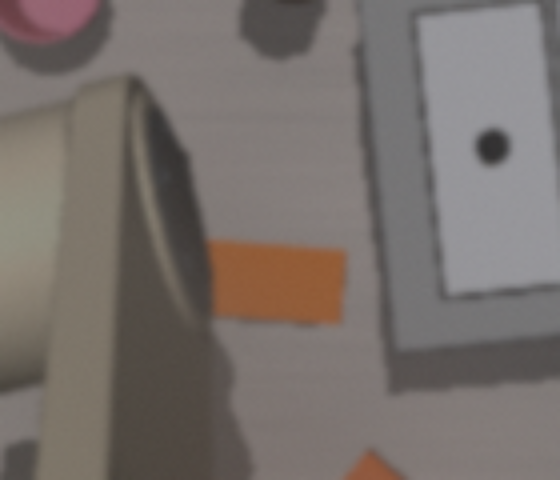

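```bash
python3 - <<'E'
from h import *
t=imaging.grab_frame("side"); s=monitor.sense(); print(s["eef_pos"],s["tcp_rot"],s["contact_force"],proj("side",s["eef_pos"]))
cv2.imwrite("pics/f.png",cv2.resize(t[110:260,230:430],None,fx=4,fy=4)[:,:,::-1])
E
```

```text
[508.40350222 127.56187289   4.47417893] [-3.14146037e+00  6.47141103e-05  1.48195362e+00] [ 0.19702267 -0.36996029  0.25923116] [306.78875586 190.09482024]
```

View pics/f.png

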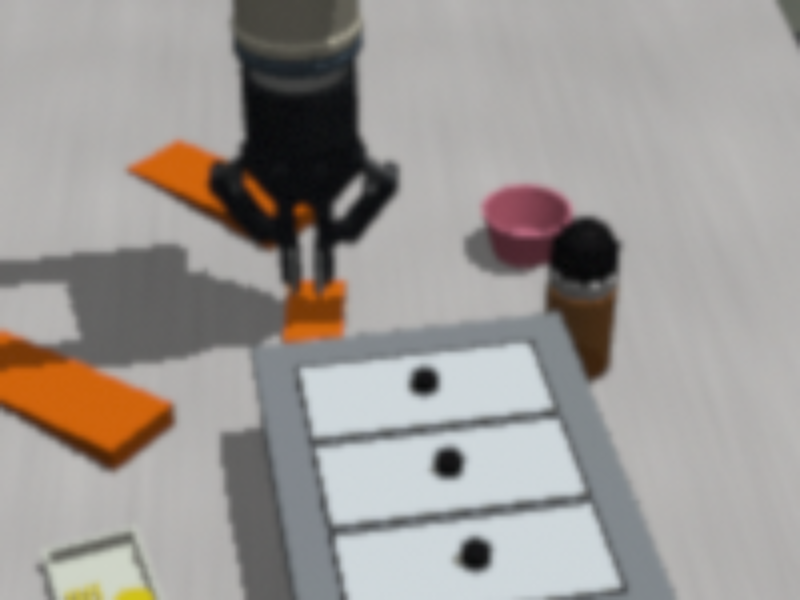

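```bash
python3 - <<'E'
from h import *
for X in [(513,161,14),(513,161,0),(509,111,14),(505,42,2),(508,127,4),(508,127,20),(510,141,14)]: print(X,((proj("side",X)-[230,110])*4).round(),((proj("top",X)-[200,150])*4).round())
s=imaging.grab_frame("side");t=imaging.grab_frame("top")
for n,i in(("s",s),("t",t)):
  for a,rc,c in wedge(i): x,y,w,h=cv2.boundingRect(c); print(n,a,(x,y,x+w,y+h))
E
```

```text
(513, 161, 14) [312. 281.] [128. 272.]
(513, 161, 0) [313. 296.] [133. 273.]
(509, 111, 14) [308. 324.] [218. 280.]
(505, 42, 2) [305. 402.] [344. 288.]
(508, 127, 4) [307. 321.] [192. 282.]
(508, 127, 20) [306. 304.] [187. 281.]
(510, 141, 14) [308. 298.] [164. 278.]
s 826.5 (216, 193, 273, 227)
s 175.5 (301, 180, 316, 196)
s 201.0 (263, 145, 287, 164)
s 367.5 (322, 62, 401, 87)
s 482.0 (309, 0, 397, 7)
t 1304.5 (264, 264, 311, 330)
t 501.5 (252, 211, 286, 230)
```

```bash
python3 - <<'E'
from h import *
print((proj("side",(514,187.3,70.6))-[230,120])*3+[0,300], (proj("side",(514,187.3,90))-[230,120])*3+[0,300])
t=imaging.grab_frame("side"); s=monitor.sense(); print(s["clock"],s["eef_pos"],s["contact_force"],s["qpos"])
cv2.imwrite("pics/g.png",cv2.resize(t[160:205,285:335],None,fx=12,fy=12,interpolation=cv2.INTER_NEAREST)[:,:,::-1])
E
```

```text
[232.27501791 416.45671582] [231.58513088 399.28416604]
4.4 [508.58190654 128.31252066   4.50783506] [-0.59782297  0.05313409  0.78372327] [2.44208026e-01 4.73494223e-01 1.98791540e+00 1.54827047e-04
 6.80017702e-01 3.32279284e-01]
```

View pics/g.png

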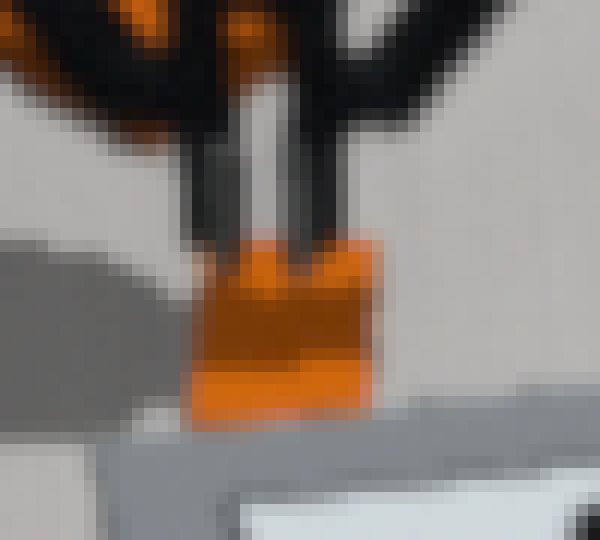

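The picture shows the fingertips at about (303-310,182), hovering over the wedge's top instead of standing behind it. The real tips look some 20-25 mm higher than the reported TCP, and the wedge has not moved. I'll back off and find the worktop by touch.

Call:
{"name": "drive_tool", "arguments": {
  "plan": [
    {"x": 0.4,"y": 0,"z": -0.1,"ax": 0,"ay": 0,"az": 0,"hand": 10},
    {"x": 0.8,"y": 0,"z": -0.1,"ax": 0,"ay": 0,"az": 0,"hand": 10},
    {"x": 1.2,"y": 0,"z": -0.1,"ax": 0,"ay": 0,"az": 0,"hand": 10},
    {"x": 1.3,"y": 0,"z": 0,"ax": 0,"ay": 0,"az": 0,"hand": 10},
    {"x": 1.3,"y": 0,"z": 0,"ax": 0,"ay": 0,"az": 0,"hand": 10}
  ]
}}

```text
clock: 4.9
eef_pos: [513.7, 193.4, 3.8]
tcp_rot: [-3.141, 0.0, 1.484]
contact_force: [-0.1, 0.1, 0.8]
opening: 0.12
grasp_force: 0.0
```

```bash
python3 - <<'E'
from h import *
t=imaging.grab_frame("side"); u=imaging.grab_frame("top");s=monitor.sense(); print(s["clock"],s["eef_pos"],s["contact_force"]); e=s["eef_pos"]
print(proj("side",e),proj("side",e+[0,0,25]))
o=np.vstack([cv2.resize(t[140:210,250:350],None,fx=6,fy=6,interpolation=cv2.INTER_CUBIC)[:300],cv2.resize(u[160:260,100:300],None,fx=3,fy=3)])
cv2.imwrite("pics/h.png",o[:,:,::-1])
E
```

```text
5.0 [513.54042938 192.32257113   4.02224355] [ 0.33311833 -0.4398999   0.82421568]
[307.97650643 176.57404067] [307.69789687 169.69205338]
```

View pics/h.png

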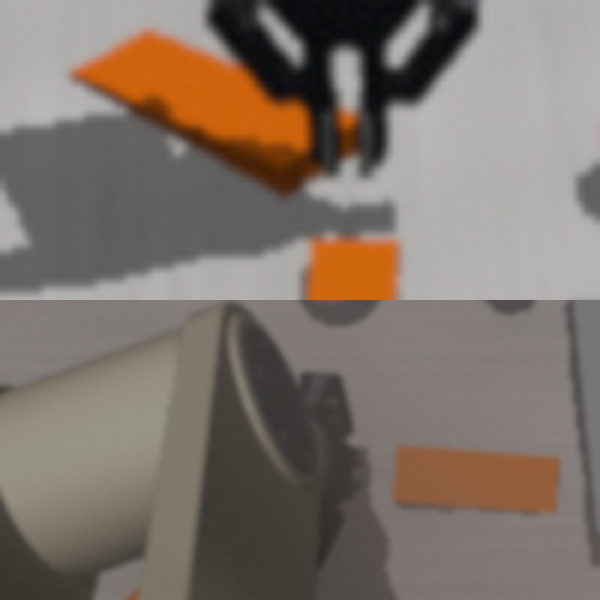

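The tips are at (308,169), where the model puts the reported TCP at row 176.6, and their shadow is detached, so they are hovering about 25 mm up. I'll descend carefully.

Call:
{"name": "drive_tool", "arguments": {
  "plan": [
    {"x": 0,"y": 0,"z": 0.1,"ax": 0,"ay": 0,"az": 0,"hand": 10},
    {"x": 0,"y": 0,"z": 0.1,"ax": 0,"ay": 0,"az": 0,"hand": 10}
  ]
}}

```text
clock: 5.2
eef_pos: [513.7, 192.1, -1.1]
tcp_rot: [-3.141, 0.001, 1.482]
contact_force: [-1.0, -0.2, -0.1]
opening: 0.119
grasp_force: 0.0
```

Call:
{"name": "drive_tool", "arguments": {
  "plan": [
    {"x": 0,"y": 0,"z": 0.1,"ax": 0,"ay": 0,"az": 0,"hand": 10},
    {"x": 0,"y": 0,"z": 0.1,"ax": 0,"ay": 0,"az": 0,"hand": 10}
  ]
}}

```text
clock: 5.4
eef_pos: [513.8, 192.4, -6.1]
tcp_rot: [-3.141, 0.0, 1.482]
contact_force: [0.2, 0.1, -0.9]
opening: 0.119
grasp_force: 0.0
```

Call:
{"name": "drive_tool", "arguments": {
  "plan": [
    {"x": 0,"y": 0,"z": 0.06,"ax": 0,"ay": 0,"az": 0,"hand": 10},
    {"x": 0,"y": 0,"z": 0.12,"ax": 0,"ay": 0,"az": 0,"hand": 10},
    {"x": 0,"y": 0,"z": 0.12,"ax": 0,"ay": 0,"az": 0,"hand": 10}
  ]
}}

```text
clock: 5.7
eef_pos: [513.9, 192.8, -12.0]
tcp_rot: [-3.141, 0.0, 1.483]
contact_force: [-0.3, -0.3, -0.3]
opening: 0.116
grasp_force: 0.0
```

Call:
{"name": "drive_tool", "arguments": {
  "plan": [
    {"x": 0,"y": 0,"z": 0.06,"ax": 0,"ay": 0,"az": 0,"hand": 10},
    {"x": 0,"y": 0,"z": 0.06,"ax": 0,"ay": 0,"az": 0,"hand": 10}
  ]
}}

```text
clock: 5.9
eef_pos: [514.0, 192.8, -14.8]
tcp_rot: [-3.141, 0.0, 1.483]
contact_force: [0.3, -1.0, -0.3]
opening: 0.118
grasp_force: 0.0
```

Call:
{"name": "drive_tool", "arguments": {
  "plan": [
    {"x": 0,"y": 0,"z": 0.05,"ax": 0,"ay": 0,"az": 0,"hand": 10},
    {"x": 0,"y": 0,"z": 0.05,"ax": 0,"ay": 0,"az": 0,"hand": 10}
  ]
}}

```text
clock: 6.1
eef_pos: [514.1, 192.9, -17.3]
tcp_rot: [-3.141, 0.0, 1.483]
contact_force: [0.3, -0.8, 0.1]
opening: 0.118
grasp_force: 0.0
```

```bash
python3 - <<'E'
from h import *
t=imaging.grab_frame("side"); s=monitor.sense(); e=s["eef_pos"]; print(e,s["contact_force"],proj("side",e))
# darkest finger columns: lowest dark row around col 300-316
g=t[:,:,:].max(2)
for c in range(301,317): 
    rows=[r_ for r_ in range(150,182) if g[r_,c]<70]; print(c,max(rows) if rows else None,end="; ")
E
```

```text
[514.07792149 192.87632246 -17.15623389] [-0.21604446 -0.59102014  0.3101208 ] [308.38117666 182.14599216]
301 168; 302 172; 303 173; 304 173; 305 174; 306 174; 307 153; 308 153; 309 153; 310 165; 311 174; 312 173; 313 172; 314 164; 315 162; 316 162;
```

Call:
{"name": "drive_tool", "arguments": {
  "plan": [
    {"x": 0,"y": 0,"z": 0.04,"ax": 0,"ay": 0,"az": 0,"hand": 10},
    {"x": 0,"y": 0,"z": 0.08,"ax": 0,"ay": 0,"az": 0,"hand": 10},
    {"x": 0,"y": 0,"z": 0.08,"ax": 0,"ay": 0,"az": 0,"hand": 10}
  ]
}}

```text
clock: 6.45
eef_pos: [514.0, 192.8, -21.3]
tcp_rot: [-3.141, 0.0, 1.483]
contact_force: [-0.1, 0.7, 0.5]
opening: 0.117
grasp_force: 0.0
```

Call:
{"name": "drive_tool", "arguments": {
  "plan": [
    {"x": 0,"y": 0,"z": 0.04,"ax": 0,"ay": 0,"az": 0,"hand": 10},
    {"x": 0,"y": 0,"z": 0.04,"ax": 0,"ay": 0,"az": 0,"hand": 10}
  ]
}}

```text
clock: 6.65
eef_pos: [514.1, 192.9, -23.2]
tcp_rot: [-3.141, 0.0, 1.483]
contact_force: [-1.1, -0.7, -0.1]
opening: 0.122
grasp_force: 0.0
```

Call:
{"name": "drive_tool", "arguments": {
  "plan": [
    {"x": -0.16,"y": 0,"z": 0,"ax": 0,"ay": 0,"az": 0,"hand": 10},
    {"x": -0.32,"y": 0,"z": 0,"ax": 0,"ay": 0,"az": 0,"hand": 10},
    {"x": -0.44,"y": 0,"z": 0,"ax": 0,"ay": 0,"az": 0,"hand": 10},
    {"x": -0.56,"y": 0,"z": 0,"ax": 0,"ay": 0,"az": 0,"hand": 10},
    {"x": -0.68,"y": 0,"z": 0,"ax": 0,"ay": 0,"az": 0,"hand": 10},
    {"x": -0.8,"y": 0,"z": 0,"ax": 0,"ay": 0,"az": 0,"hand": 10},
    {"x": -0.92,"y": 0,"z": 0,"ax": 0,"ay": 0,"az": 0,"hand": 10},
    {"x": -0.92,"y": 0,"z": 0,"ax": 0,"ay": 0,"az": 0,"hand": 10}
  ]
}}

```text
clock: 7.45
eef_pos: [509.9, 146.3, -23.0]
tcp_rot: [-3.141, 0.0, 1.482]
contact_force: [0.0, 0.6, -0.0]
opening: 0.118
grasp_force: 0.0
```

```bash
cat >> h.py <<'E'
def thin():
    t=imaging.grab_frame("top"); h=cv2.cvtColor(t,cv2.COLOR_RGB2HSV); m=cv2.inRange(h,(3,130,80),(20,255,255))
    m[:195]=0;m[245:]=0;m[:,:215]=0;m[:,320:]=0
    ys,xs=np.nonzero(m); print("wedge px",xs.min(),xs.max(),ys.min(),ys.max())
    for c in range(xs.min()+3,xs.max()-1,6):
        k=ys[xs==c]; print(c,k.min(),k.max(),ray("top",(c,k.mean()),5).round(1),end=" | ")
    print()
    # box lids / knobs
    g=t.max(2); q=(g<60).astype(np.uint8); q[:150]=0;q[215:]=0;q[:,:312]=0;q[:,405:]=0
    n,l,st,ce=cv2.connectedComponentsWithStats(q)
    print("knobs",[(tuple(ray("top",ce[i],93)[0].round(1))) for i in range(1,n) if 15<st[i,4]<120])
    s=monitor.sense(); print(s["clock"],s["eef_pos"].round(1),s["contact_force"].round(1))
E
python3 -c "
from h import *
thin()"
```

```text
wedge px 245 295 211 231
248 211 227 [[511.3 127.1]] | 254 211 227 [[511.3 113.6]] | 260 212 228 [[509.1 100.2]] | 266 212 229 [[508.   86.7]] | 272 213 229 [[506.9  73.3]] | 278 213 230 [[505.8  59.8]] | 284 214 230 [[504.7  46.4]] | 290 214 231 [[503.6  33. ]] | 
knobs [(np.float64(591.2), np.float64(-182.6)), (np.float64(583.5), np.float64(-111.2)), (np.float64(575.6), np.float64(-39.1))]
7.5 [510.1 146.7 -23. ] [ 0.3  0.  -1.1]
```

Call:
{"name": "drive_tool", "arguments": {
  "plan": [
    {"x": -0.12,"y": 0,"z": 0,"ax": 0,"ay": 0,"az": 0,"hand": 10},
    {"x": -0.24,"y": 0,"z": 0,"ax": 0,"ay": 0,"az": 0,"hand": 10},
    {"x": -0.36,"y": 0,"z": 0,"ax": 0,"ay": 0,"az": 0,"hand": 10},
    {"x": -0.48,"y": 0,"z": 0,"ax": 0,"ay": 0,"az": 0,"hand": 10},
    {"x": -0.6,"y": 0,"z": 0,"ax": 0,"ay": 0,"az": 0,"hand": 10},
    {"x": -0.7,"y": 0,"z": 0,"ax": 0,"ay": 0,"az": 0,"hand": 10},
    {"x": -0.7,"y": 0,"z": 0,"ax": 0,"ay": 0,"az": 0,"hand": 10}
  ]
}}

```text
clock: 8.2
eef_pos: [506.9, 111.6, -23.0]
tcp_rot: [-3.141, 0.0, 1.482]
contact_force: [0.7, 0.7, 0.1]
opening: 0.115
grasp_force: 0.0
```

Call:
{"name": "drive_tool", "arguments": {
  "plan": [
    {"x": -0.03,"y": 0,"z": 0,"ax": 0,"ay": 0,"az": 0,"hand": 10},
    {"x": -0.06,"y": 0,"z": 0,"ax": 0,"ay": 0,"az": 0,"hand": 10}
  ]
}}

```text
clock: 8.4
eef_pos: [507.3, 109.8, -22.9]
tcp_rot: [3.141, -0.001, 1.482]
contact_force: [-0.2, 6.2, 0.9]
opening: 0.115
grasp_force: 3.3
```

Call:
{"name": "drive_tool", "arguments": {
  "plan": [
    {"x": -0.03,"y": 0,"z": 0,"ax": 0,"ay": 0,"az": 0,"hand": 10},
    {"x": -0.06,"y": 0,"z": 0,"ax": 0,"ay": 0,"az": 0,"hand": 10}
  ]
}}

```text
clock: 8.6
eef_pos: [507.3, 107.3, -22.8]
tcp_rot: [3.14, -0.002, 1.482]
contact_force: [0.3, 10.2, 0.3]
opening: 0.117
grasp_force: 4.6
```

```bash
python3 -c "
from h import *
thin()"
```

```text
wedge px 269 295 212 231
272 212 229 [[508.   73.3]] | 278 213 230 [[505.8  59.8]] | 284 214 230 [[504.7  46.4]] | 290 214 231 [[503.6  33. ]] | 
knobs [(np.float64(591.2), np.float64(-182.9)), (np.float64(583.6), np.float64(-111.4)), (np.float64(575.6), np.float64(-39.1))]
8.65 [507.2 107.1 -22.8] [ 0.5  6.  -0.5]
```

Call:
{"name": "drive_tool", "arguments": {
  "plan": [
    {"x": -0.03,"y": 0,"z": 0,"ax": 0,"ay": 0,"az": 0,"hand": 10},
    {"x": -0.03,"y": 0,"z": 0,"ax": 0,"ay": 0,"az": 0,"hand": 10}
  ]
}}

```text
clock: 8.85
eef_pos: [507.1, 105.8, -22.8]
tcp_rot: [3.14, -0.001, 1.482]
contact_force: [0.2, 7.4, 0.3]
opening: 0.118
grasp_force: 3.9
```

Call:
{"name": "drive_tool", "arguments": {
  "plan": [
    {"x": 0.2,"y": 0,"z": 0,"ax": 0,"ay": 0,"az": 0,"hand": 10},
    {"x": 0.8,"y": 0,"z": 0,"ax": 0,"ay": 0,"az": 0,"hand": 10},
    {"x": 1.6,"y": 0,"z": -0.5,"ax": 0,"ay": 0,"az": 0,"hand": 10},
    {"x": 1.6,"y": 0,"z": -0.9,"ax": 0,"ay": 0,"az": 0,"hand": 10},
    {"x": 1.6,"y": 0,"z": -0.9,"ax": 0,"ay": 0,"az": 0,"hand": 10}
  ]
}}

```text
clock: 9.35
eef_pos: [515.0, 186.4, 24.1]
tcp_rot: [3.138, -0.001, 1.485]
contact_force: [0.2, -0.5, -0.0]
opening: 0.116
grasp_force: 0.0
```

```bash
python3 - <<'E'
from h import *
thin()
t=imaging.grab_frame("top")
cv2.imwrite("pics/i.png",cv2.resize(t[150:270,200:340],None,fx=5,fy=5,interpolation=cv2.INTER_CUBIC)[:,:,::-1])
E
```

```text
wedge px 263 295 212 231
266 212 228 [[509.1  86.7]] | 272 213 229 [[506.9  73.3]] | 278 213 229 [[506.9  59.8]] | 284 214 230 [[504.7  46.4]] | 290 214 231 [[503.6  33. ]] | 
knobs [(np.float64(591.3), np.float64(-183.0)), (np.float64(583.5), np.float64(-111.0)), (np.float64(575.6), np.float64(-39.3))]
9.4 [514.  185.4  22.8] [-1.6 -0.2 -0.2]
```

View pics/i.png

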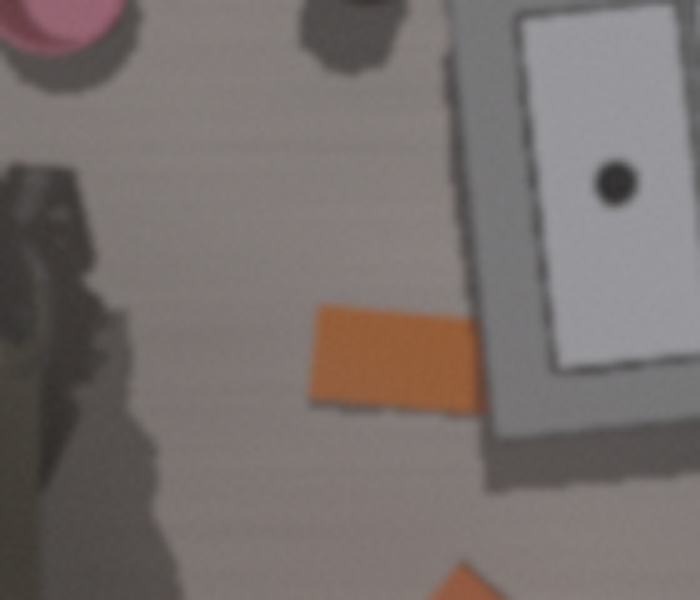

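The wedge's thick end is now at crop (314,355), or y≈95.6, so the thin end has gone about 12 mm past the foot. The box has not moved. Next is the press.

```bash
python3 - <<'E'
from h import *
plan([489,-5,100],[3.1416,0,1.4835])
E
```

```text
shift [-3.82  -0.151 -1.561] turn [ 0.002  0.002 -0.001] at [513.2 184.6  21.9] [3.141 0.    1.483] [-0.24  0.15 -0.67]
```

Call:
{"name": "drive_tool", "arguments": {
  "plan": [
    {"x": 0,"y": 0,"z": -0.8,"ax": 0,"ay": 0,"az": 0,"hand": 0},
    {"x": -0.3,"y": 0,"z": -1.56,"ax": 0,"ay": 0,"az": 0,"hand": 0},
    {"x": -1.0,"y": -0.05,"z": -1.56,"ax": 0,"ay": 0,"az": 0,"hand": 0},
    {"x": -1.8,"y": -0.1,"z": -1.56,"ax": 0,"ay": 0,"az": 0,"hand": 0},
    {"x": -2.6,"y": -0.1,"z": -1.56,"ax": 0,"ay": 0,"az": 0,"hand": 0},
    {"x": -3.4,"y": -0.15,"z": -1.56,"ax": 0,"ay": 0,"az": 0,"hand": 0},
    {"x": -3.82,"y": -0.15,"z": -1.56,"ax": 0,"ay": 0,"az": 0,"hand": 0},
    {"x": -3.82,"y": -0.15,"z": -1.56,"ax": 0,"ay": 0,"az": 0,"hand": 0}
  ]
}}

```text
clock: 10.25
eef_pos: [487.6, -7.8, 98.8]
tcp_rot: [-3.139, 0.001, 1.479]
contact_force: [0.8, 0.2, -0.5]
opening: 0.003
grasp_force: 0.0
```

Call:
{"name": "drive_tool", "arguments": {
  "plan": [
    {"x": 0,"y": 0,"z": 0.2,"ax": 0,"ay": 0,"az": 0,"hand": 0},
    {"x": 0,"y": 0,"z": 0.4,"ax": 0,"ay": 0,"az": 0,"hand": 0},
    {"x": 0,"y": 0,"z": 0.5,"ax": 0,"ay": 0,"az": 0,"hand": 0},
    {"x": 0,"y": 0,"z": 0.5,"ax": 0,"ay": 0,"az": 0,"hand": 0}
  ]
}}

```text
clock: 10.65
eef_pos: [488.2, -4.4, 73.6]
tcp_rot: [-3.139, 0.0, 1.484]
contact_force: [0.4, 1.0, 0.3]
opening: 0.001
grasp_force: 0.0
```

```bash
python3 - <<'E'
from h import *
t=imaging.grab_frame("side"); e=monitor.sense()["eef_pos"]; print(e,proj("side",e),proj("side",e+[0,0,27]),proj("side",(488,-4,80)))
cv2.imwrite("pics/j.png",cv2.resize(t[160:260,250:390],None,fx=5,fy=5)[:,:,::-1])
E
```

```text
[488.6639613   -4.49486432  74.1947052 ] [299.24131213 201.37893491] [298.73382869 192.93213238] [298.86388023 199.47089464]
```

View pics/j.png

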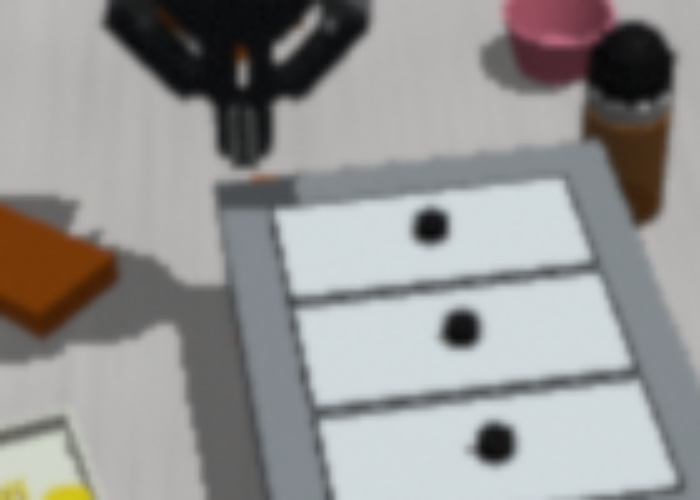

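The tip is at (298.6,192.4), straight above the rim corner and about 21 mm over it. I'll descend and press.

Call:
{"name": "drive_tool", "arguments": {
  "plan": [
    {"x": 0,"y": 0,"z": 0.15,"ax": 0,"ay": 0,"az": 0,"hand": 0},
    {"x": 0,"y": 0,"z": 0.3,"ax": 0,"ay": 0,"az": 0,"hand": 0},
    {"x": 0,"y": 0,"z": 0.34,"ax": 0,"ay": 0,"az": 0,"hand": 0},
    {"x": 0,"y": 0,"z": 0.34,"ax": 0,"ay": 0,"az": 0,"hand": 0}
  ]
}}

```text
clock: 11.1
eef_pos: [488.8, -5.1, 57.5]
tcp_rot: [-3.141, 0.0, 1.483]
contact_force: [-0.1, -0.3, 0.6]
opening: -0.003
grasp_force: 0.0
```

Call:
{"name": "drive_tool", "arguments": {
  "plan": [
    {"x": 0,"y": 0,"z": 0.03,"ax": 0,"ay": 0,"az": 0,"hand": 0},
    {"x": 0,"y": 0,"z": 0.03,"ax": 0,"ay": 0,"az": 0,"hand": 0}
  ]
}}

```text
clock: 11.3
eef_pos: [489.3, -5.2, 56.5]
tcp_rot: [3.141, -0.0, 1.483]
contact_force: [-0.4, 0.1, -0.3]
opening: -0.002
grasp_force: 0.0
```

Call:
{"name": "drive_tool", "arguments": {
  "plan": [
    {"x": 0,"y": 0,"z": 0.03,"ax": 0,"ay": 0,"az": 0,"hand": 0},
    {"x": 0,"y": 0,"z": 0.03,"ax": 0,"ay": 0,"az": 0,"hand": 0}
  ]
}}

```text
clock: 11.5
eef_pos: [489.2, -5.2, 55.0]
tcp_rot: [3.142, -0.0, 1.483]
contact_force: [-0.8, -0.6, 0.0]
opening: 0.001
grasp_force: 0.0
```

Call:
{"name": "drive_tool", "arguments": {
  "plan": [
    {"x": 0,"y": 0,"z": 0.03,"ax": 0,"ay": 0,"az": 0,"hand": 0},
    {"x": 0,"y": 0,"z": 0.03,"ax": 0,"ay": 0,"az": 0,"hand": 0}
  ]
}}

```text
clock: 11.7
eef_pos: [489.1, -5.2, 53.4]
tcp_rot: [-3.141, 0.0, 1.483]
contact_force: [-0.8, 0.1, 0.7]
opening: 0.001
grasp_force: 0.0
```

Call:
{"name": "drive_tool", "arguments": {
  "plan": [
    {"x": 0,"y": 0,"z": 0.02,"ax": 0,"ay": 0,"az": 0,"hand": 0},
    {"x": 0,"y": 0,"z": 0.02,"ax": 0,"ay": 0,"az": 0,"hand": 0}
  ]
}}

```text
clock: 11.9
eef_pos: [489.1, -5.2, 52.4]
tcp_rot: [-3.141, 0.0, 1.483]
contact_force: [0.3, -0.2, 0.7]
opening: 0.002
grasp_force: 0.0
```

Call:
{"name": "drive_tool", "arguments": {
  "plan": [
    {"x": 0,"y": 0,"z": 0.02,"ax": 0,"ay": 0,"az": 0,"hand": 0},
    {"x": 0,"y": 0,"z": 0.02,"ax": 0,"ay": 0,"az": 0,"hand": 0}
  ]
}}

```text
clock: 12.1
eef_pos: [489.1, -5.2, 51.4]
tcp_rot: [-3.141, 0.0, 1.483]
contact_force: [0.3, -0.2, 0.0]
opening: 0.001
grasp_force: 0.0
```

Call:
{"name": "drive_tool", "arguments": {
  "plan": [
    {"x": 0,"y": 0,"z": 0.02,"ax": 0,"ay": 0,"az": 0,"hand": 0},
    {"x": 0,"y": 0,"z": 0.02,"ax": 0,"ay": 0,"az": 0,"hand": 0}
  ]
}}

```text
clock: 12.3
eef_pos: [489.1, -5.2, 50.4]
tcp_rot: [-3.142, 0.0, 1.483]
contact_force: [1.0, -0.4, -1.1]
opening: 0.005
grasp_force: 0.0
```

Call:
{"name": "drive_tool", "arguments": {
  "plan": [
    {"x": 0,"y": 0,"z": 0.02,"ax": 0,"ay": 0,"az": 0,"hand": 0},
    {"x": 0,"y": 0,"z": 0.02,"ax": 0,"ay": 0,"az": 0,"hand": 0}
  ]
}}

```text
clock: 12.5
eef_pos: [489.1, -5.2, 49.4]
tcp_rot: [-3.141, 0.0, 1.483]
contact_force: [0.7, -0.2, -0.2]
opening: -0.0
grasp_force: 0.0
```

Call:
{"name": "drive_tool", "arguments": {
  "plan": [
    {"x": 0,"y": 0,"z": 0.02,"ax": 0,"ay": 0,"az": 0,"hand": 0},
    {"x": 0,"y": 0,"z": 0.02,"ax": 0,"ay": 0,"az": 0,"hand": 0}
  ]
}}

```text
clock: 12.7
eef_pos: [489.2, -5.2, 48.5]
tcp_rot: [3.142, -0.0, 1.483]
contact_force: [-0.5, 0.1, 1.8]
opening: 0.0
grasp_force: 1.0
```

Call:
{"name": "drive_tool", "arguments": {
  "plan": [
    {"x": 0,"y": 0,"z": 0.02,"ax": 0,"ay": 0,"az": 0,"hand": 0},
    {"x": 0,"y": 0,"z": 0.02,"ax": 0,"ay": 0,"az": 0,"hand": 0}
  ]
}}

```text
clock: 12.9
eef_pos: [489.3, -5.1, 48.3]
tcp_rot: [3.141, -0.0, 1.483]
contact_force: [-3.7, 1.0, 15.1]
opening: 0.001
grasp_force: 7.2
```

Call:
{"name": "drive_tool", "arguments": {
  "plan": [
    {"x": 0,"y": 0,"z": 0.01,"ax": 0,"ay": 0,"az": 0,"hand": 0},
    {"x": 0,"y": 0,"z": 0.01,"ax": 0,"ay": 0,"az": 0,"hand": 0}
  ]
}}

```text
clock: 13.1
eef_pos: [489.3, -5.1, 48.2]
tcp_rot: [3.141, -0.0, 1.483]
contact_force: [-6.1, 0.9, 19.8]
opening: 0.004
grasp_force: 10.2
```

Call:
{"name": "drive_tool", "arguments": {
  "plan": [
    {"x": 0,"y": 0,"z": -0.018,"ax": 0,"ay": 0,"az": 0,"hand": 0},
    {"x": 0,"y": 0,"z": -0.018,"ax": 0,"ay": 0,"az": 0,"hand": 0},
    {"x": 0,"y": 0,"z": -0.018,"ax": 0,"ay": 0,"az": 0,"hand": 0},
    {"x": 0,"y": 0,"z": -0.018,"ax": 0,"ay": 0,"az": 0,"hand": 0},
    {"x": 0,"y": 0,"z": -0.018,"ax": 0,"ay": 0,"az": 0,"hand": 0},
    {"x": 0,"y": 0,"z": -0.018,"ax": 0,"ay": 0,"az": 0,"hand": 0}
  ]
}}

```text
clock: 13.7
eef_pos: [489.3, -5.1, 48.4]
tcp_rot: [3.141, -0.0, 1.483]
contact_force: [-3.7, -0.9, 9.6]
opening: -0.003
grasp_force: 5.1
```

Call:
{"name": "drive_tool", "arguments": {
  "plan": [
    {"x": 0,"y": 0,"z": -0.1,"ax": 0,"ay": 0,"az": 0,"hand": 0},
    {"x": 0,"y": 0,"z": -0.6,"ax": 0,"ay": 0,"az": 0,"hand": 0},
    {"x": 0,"y": 0,"z": -1.4,"ax": 0,"ay": 0,"az": 0,"hand": 0},
    {"x": 0.8,"y": 0,"z": -2.0,"ax": 0,"ay": 0,"az": 0,"hand": 0},
    {"x": 1.6,"y": 0,"z": -2.0,"ax": 0,"ay": 0,"az": 0,"hand": 0},
    {"x": 2.5,"y": 0,"z": -2.0,"ax": 0,"ay": 0,"az": 0,"hand": 0},
    {"x": 3.4,"y": 0,"z": -2.0,"ax": 0,"ay": 0,"az": 0,"hand": 0},
    {"x": 4.2,"y": 0,"z": -2.0,"ax": 0,"ay": 0,"az": 0,"hand": 0}
  ]
}}

```text
clock: 14.5
eef_pos: [507.6, 206.1, 148.2]
tcp_rot: [3.141, -0.0, 1.483]
contact_force: [1.4, 0.0, -0.1]
opening: 0.001
grasp_force: 0.0
```

Call:
{"name": "drive_tool", "arguments": {
  "plan": [
    {"x": 0.5,"y": 0,"z": 0,"ax": 0,"ay": 0,"az": 0,"hand": 0},
    {"x": 0.5,"y": 0,"z": 0,"ax": 0,"ay": 0,"az": 0,"hand": 0},
    {"x": 0.5,"y": 0,"z": 0,"ax": 0,"ay": 0,"az": 0,"hand": 0}
  ]
}}

```text
clock: 14.8
eef_pos: [509.5, 229.0, 147.6]
tcp_rot: [-3.141, 0.001, 1.484]
contact_force: [0.2, -0.7, -1.0]
opening: -0.002
grasp_force: 0.0
```

```bash
python3 -c "
from h import *
thin()"
```

```text
wedge px 263 295 212 231
266 212 228 [[509.1  86.7]] | 272 213 229 [[506.9  73.3]] | 278 213 229 [[506.9  59.8]] | 284 214 230 [[504.7  46.4]] | 290 214 231 [[503.6  33. ]] | 
knobs [(np.float64(591.3), np.float64(-182.8)), (np.float64(583.5), np.float64(-111.0)), (np.float64(575.6), np.float64(-39.1))]
14.85 [509.5 228.4 147.6] [-0.3 -0.3 -1. ]
```

```bash
python3 -c "
from h import *
print(r.sign_off())"
```

```text
the job is handed in; nothing more can be done
None
```

I handed the job in: the wedge is under the worn foot by about 12 mm and the box didn't rock when pressed, though the press briefly hit about 20 N, over the 5–10 N you asked for, before I held it near 10 N; the box and wedge hadn't moved in the last camera check, and no verdict came back.

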